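# Raise the stencil frame of a solder-paste printer

### The arm

A 7-joint arm with a two-finger parallel gripper is mounted at the origin on the work surface. World frame = base frame: x ahead of the robot, y to its left, z up, the work surface at z = 0. Lengths are in m, angles in rad, forces in N, time in s.
With the tool pointing down it reaches from about 0.35 to 0.9 m from the base axis. Payload 19.9 kg.
Tool frame: the origin (TCP) lies between the finger pads; the fingertips stand 8 mm ahead of it and the grasp point (between the pads) lies 11 mm behind it; z points along the fingers, y is the direction in which the jaws open and shut (so a half turn about z gives the same grasp; the last joint's range is limited). The gripper opens to 94 mm and grips with 3 to 60 N. Pads are 16 mm wide; open, the fingers measure 119 mm over their backs; the gripper's body (75 mm by 177 mm) begins 78 mm behind the grasp point.
Start: joints at [1.117, 0.417, -0.01, 1.614, 0.005, 1.111, -0.053], TCP at [0.251, -0.572, 0.213] pointing down, gripper open.
Joint ranges: [-2.81, 2.81], [-0.39, 2.02], [-1.27, 1.25], [0.06, 2.57], [-1.19, 4.33], [0.19, 2], [-2.82, 2.82]. Speed limits (rad/s): [1.89, 1.89, 2.39, 2.39, 3.01, 3.01, 3.01].

### API

Orientations are given as a unit quaternion [x, y, z, w].
In Python, from rig import bot, fingers, telemetry, viewer, workorder gives the robot as it stands. The module is installed in compiled form; this text tells all that it offers. Calls block until the motion is done:
- bot.movep(position, orientation): joint-space move of the TCP to a pose.
- bot.movel(position, rotation=None, vel=0.15): straight line of the TCP; rotation=None keeps the orientation; vel is the mean speed in m/s.
- bot.movej(angles): joint-space move.
- fingers.gripper_to(opening, force=None): finger opening in m; force is the grip in N (None keeps the last); returns when the fingers have stopped.
- bot.hold(seconds).
- bot.solve_ik(position, orientation): joint angles nearest the present ones, or None.
- telemetry.get_obs(): the state.
- viewer.capture(name): name is "side" or "top"; returns (picture, depth): 480x640x3 uint8, blue, green, red; 480x640 float32, m along the optical axis (not along the pixel's ray), 0 where there is no reading.
- viewer.calibration(name): a dict with "fx", "fy", "cx", "cy" (pixels), "R" (3x3) and "t" (3): a world point X has camera coordinates R X + t. Camera axes: x right, y down, z forward; pixel columns grow to the right and rows downward; lengths in m; the calibration is good to about 2 mm. A picture is of the moment at which its call begins. calibration takes no time and is no camera call.
A pose or a line that the arm cannot do raises bot.Unreachable and nothing moves.
- workorder.close_job(): hands the job in, once; it reports no verdict.
The state is a dict: "clock": time; "joint_positions": joint angles; "joint_velocities": joint speeds; "tau": joint torques, N m; "eef_pos": TCP position; "orientation": TCP orientation; "force": force on the tool from outside, world axes, zero at the start; "moment": the same for the moment, N m; "opening": finger opening in m.
Only numpy, scipy, OpenCV 4.12 (cv2) and the standard library are available. Lean on these libraries where they do the work, as an engineer would, in place of code of your own. Each camera call takes 0.05 s, during which the arm holds its last target.

### The job

Open the manual solder-paste printer on the bench: with the fingertips under the lip along its front, push the counterweighted stencil frame up past its balance point until it tips back onto its stops and stays raised by itself, then move clear. Push from underneath only: do not grip the lip, touch the upper side of the frame or the stencil foil, or fling the frame open. Leave the things around the printer where they are.

Things in the scene. Friction and masses are not known exactly. Their poses are not given: they have to be found in the camera images.
- printer: manual stencil printer fixed to the bench, under a level aluminium stencil frame 218 mm wide. Origin on the bench; x points from the front lip to the hinge, z up. Base plate: x -70 to +150 mm, 250 wide, top 22 mm high; board table: x -51 to +75, 82 high; hinge axis along y at x +100, z 95, between two grey cheeks 110 high; two front rest posts at x -58, y +-101, 88 high
- stencil_frame (a joint): angle of the stencil frame, rad: 0 = level on its front rests (closed), grows as the lip rises, 1.40 = leaning back on its rear stops. Tail counterweights balance it: below its balance point (somewhere from 0.65 to 1.0) it falls shut, beyond it it falls gently back onto the stops. Raising it takes 2 to 3 N upward at the lip at first, less higher up
- lip_edge (a point): middle of the lower front edge of the lip, 220 mm from the hinge axis; moves with the frame. Closed, it is about 86 mm above the bench and 50 mm out in front of the base plate, with free space below and in front
- lip: the lift lip: a bare aluminium plate 218 mm wide, 55 mm deep and 5 mm thick along the whole front of the frame; its underside, from the front edge 55 mm back towards the hinge, is the place to push. Origin at its middle, depth along x (front edge at about x = -28 mm), y along the hinge
- frame_top: upper side of the frame, not to be touched: the 3 mm cover strip on top of the lip (from 6 mm behind its front edge), two dark clamp bars, and the thin steel stencil foil with small openings (128 x 184 mm, bare above and below) behind the lip. Origin on the hinge axis, x pointing away from the lip
- counterweights: two dark steel cylinders 42 mm across, 24 mm long, on tail arms: closed, their centres are 75 mm behind and 90 mm above the hinge axis; they swing back and down, to 102 mm behind it, as the frame rises. Origin on the hinge axis
- jar_mid (a point): bystander: round paste jar, 54 mm across, 48 mm high, standing beside the printer; point at its centre
- blower_mid (a point): bystander: blue rubber-bulb dust blower standing on its foot, 62 mm across, 125 mm high; point at its centre
- squeegee_mid (a point): bystander: aluminium squeegee lying flat, 130 mm long (its x), holder 20 mm wide and 20 mm high with a 2 mm steel blade along its +y side; point at the middle of the holder
- phone_mid (a point): bystander: black phone lying flat, 148 x 72 x 9 mm; point at its centre

How it is judged:
On the way:
1. the fingers are pushing the partly raised frame up under its lip (contact force between the fingers and lip above 0.4 N and value of joint stencil_frame between 0.3 and 1.1 rad), for 0.2 s.
At the end, for the whole second after the job is handed in: the stencil frame rests raised on its rear stops by itself (joint above 1.32 rad, still), and the jar, blower, squeegee and phone are within 20 mm of where they stood (value of joint stencil_frame above 1.32 rad and velocity of joint stencil_frame between -0.05 and 0.05 rad/s and distance of each of jar_mid, blower_mid, squeegee_mid, phone_mid from where it was at the start of the episode below 0.02 m); the robot touches nothing.
It fails at once if the upper side of the frame or the stencil foil is touched (also when the lip is gripped) (contact force between any of the fingers, the arm and frame_top above 1.5 N).
It fails at once if the frame is flung open (faster than 3 rad/s) (velocity of joint stencil_frame above 3 rad/s).
It fails at once if a bystander is pushed, tipped, lifted or carried off (20 mm) (distance of any of jar_mid, blower_mid, squeegee_mid, phone_mid from where it was at the start of the episode above 0.02 m).
It also fails if it takes over 45 s, if anything falls off the work surface, if the arm or the gripper's body presses on something with over 40 N, if the wrist force passes 120 N, or if a joint passes its speed limit or range.

## Working session

There is one attempt and no reset: what is moved stays moved. The work goes in short steps, each a Python script; the robot and the scene stay as the last script left them, time stands still between calls to the robot, and variables do not carry over. Pictures are saved under pics/ and viewed, and the job is handed in when it is done.

```bash
mkdir -p pics; python3 - <<'E'
from rig import bot, fingers, telemetry, viewer, workorder
import cv2,numpy as np
for n in("side","top"):
    p,d=viewer.capture(n); cv2.imwrite(f"pics/{n}0.png",p); np.savez(f"pics/{n}0.npz",p=p,d=d)
    c=viewer.calibration(n); print(n,c, 'cam pos',-np.array(c["R"]).T@np.array(c["t"]))
print(telemetry.get_obs())
E
```

```text
side {'fx': 444.07547105270834, 'fy': 444.07547105270834, 'cx': 314.78875696851964, 'cy': 244.48239262545565, 'R': array([[-0.90719696, -0.4207043 , -0.00125133],
       [-0.33397527,  0.7219789 , -0.60597606],
       [ 0.25584017, -0.54932173, -0.79548189]]), 't': array([0.56236671, 0.22365041, 1.03968729])} cam pos [0.3188773  0.64624204 0.96328292]
top {'fx': 530.31892879729, 'fy': 530.31892879729, 'cx': 320.0904811775391, 'cy': 238.44141820570985, 'R': array([[ 0.02604091, -0.99961376,  0.00970614],
       [-0.99757545, -0.02661219, -0.06430413],
       [ 0.0645376 , -0.00800807, -0.99788314]]), 't': array([0.00442409, 0.60118568, 1.28117636])} cam pos [0.51692882 0.03068099 1.31708008]
{'clock': 0.1, 'joint_positions': array([ 1.11652896,  0.41785866, -0.01030573,  1.61406772,  0.00471014,
        1.11067176, -0.05301266]), 'joint_velocities': array([-0.0003661 , -0.00061308, -0.00041764, -0.00040171,  0.00041904,
        0.00121778,  0.00074774]), 'tau': array([ 2.55345556e-03, -8.52584624e+01,  6.41059075e-01, -4.26693714e+01,
       -4.87947115e-02,  1.64517656e-02,  7.10126665e-05]), 'eef_pos': array([ 0.25058824, -0.57224212,  0.21294198]), 'orientation': array([ 9.78778037e-01,  2.04922700e-01, -1.43346611e-04, -4.69669791e-04]), 'force': array([-0.52319733, -0.2643361 ,  0.28241604]), 'moment': array([ 0.06203309, -0.02700107, -0.01301667]), 'opening': 0.09436764755821783}
```

View pics/side0.png

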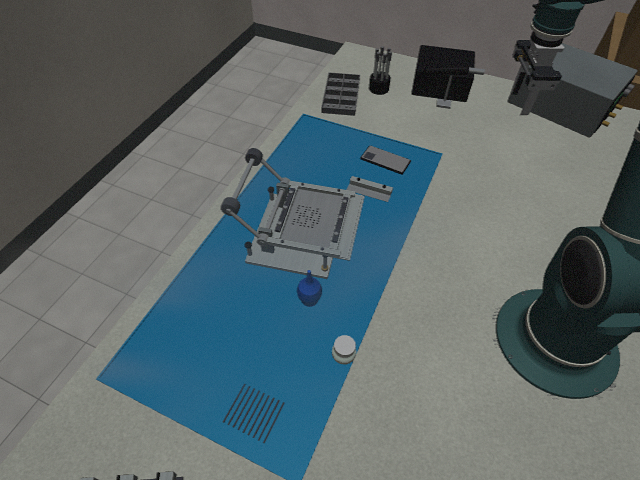

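View pics/top0.png

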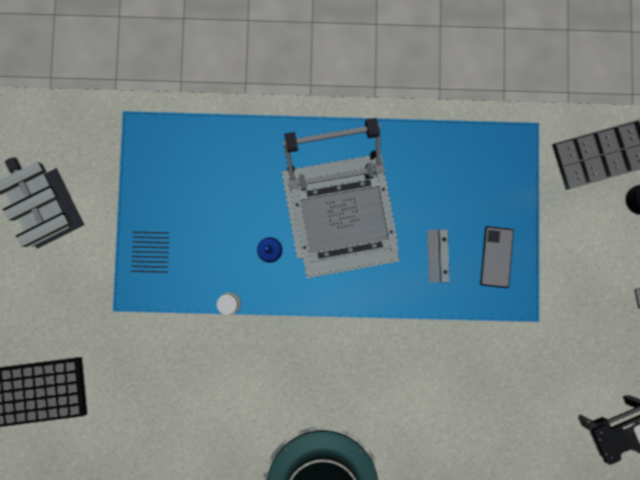

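The top view shows the lip's front edge running from about (307,277) to (398,260), facing the robot. The blower is at (269,250), the jar at (228,303), the squeegee at (438,256) and the phone at (497,256). Next I'll measure the lip with depth.

```bash
cat >h.py <<'E'
import numpy as np,cv2
from rig import bot, fingers, telemetry, viewer, workorder
def cloud(n,d):
    c=viewer.calibration(n);v,u=np.mgrid[:480,:640]
    P=np.stack([(u-c["cx"])/c["fx"]*d,(v-c["cy"])/c["fy"]*d,d],-1)
    return (P-np.array(c["t"]))@np.array(c["R"])
def ray(n,u,v,z):
    c=viewer.calibration(n);R=np.array(c["R"]);o=-R.T@np.array(c["t"])
    r=R.T@np.array([(u-c["cx"])/c["fx"],(v-c["cy"])/c["fy"],1]);return o+r*(z-o[2])/r[2]
E
python3 - <<'E'
from h import *
d=np.load("pics/top0.npz");X=cloud("top",d["d"])
p=d["p"]
for u,v in[(316,265),(350,260),(390,253),(350,268),(353,240),(269,250),(228,303),(438,256),(497,256),(350,290)]:print(u,v,X[v,u].round(4))
m=(X[...,2]>.075)&(X[...,2]<.105)&(d["d"]>0)
m[:, :275]=0;m[:,405:]=0
m=cv2.morphologyEx(m.astype(np.uint8),cv2.MORPH_OPEN,np.ones((3,3)))
n,l,s,_=cv2.connectedComponentsWithStats(m);k=1+s[1:,4].argmax();m=(l==k).astype(np.uint8)
c=max(cv2.findContours(m,0,2)[0],key=cv2.contourArea)
r=cv2.minAreaRect(c);print(r);
im=p.copy();cv2.drawContours(im,[c],-1,(0,0,255),1)
for q in cv2.boxPoints(r):print(q,ray("top",*q,.091).round(4))
im=cv2.resize(im[100:300,240:520],None,fx=2.8,fy=2.8);cv2.imwrite("pics/seg.png",im)
s=np.load("pics/side0.npz")["p"];cv2.imwrite("pics/sidez.png",cv2.resize(s[130:370,200:420],None,fx=2.5,fy=2.5,interpolation=cv2.INTER_CUBIC))
E
```

```text
316 265 [0.5344 0.0287 0.0993]
350 260 [ 0.5481 -0.0494  0.0942]
390 253 [ 0.5667 -0.1416  0.0933]
350 268 [ 0.5297 -0.0499  0.0925]
353 240 [ 0.5945 -0.0554  0.0927]
269 250 [0.5656 0.1366 0.1096]
228 303 [0.4393 0.2358 0.0443]
438 256 [ 0.566  -0.2737  0.003 ]
497 256 [ 0.5697 -0.4191  0.0074]
350 290 [ 0.4764 -0.0569  0.004 ]
((345.3079833984375, 224.94398498535156), (90.15825653076172, 94.54095458984375), 79.69515228271484)
[290.736 189.048] [0.7097 0.0922 0.091 ]
[383.75198 172.13599] [ 0.7555 -0.1239  0.091 ]
[399.87997 260.83997] [ 0.5492 -0.1651  0.091 ]
[306.86398 277.75198] [0.5046 0.049  0.091 ]
```

View pics/seg.png

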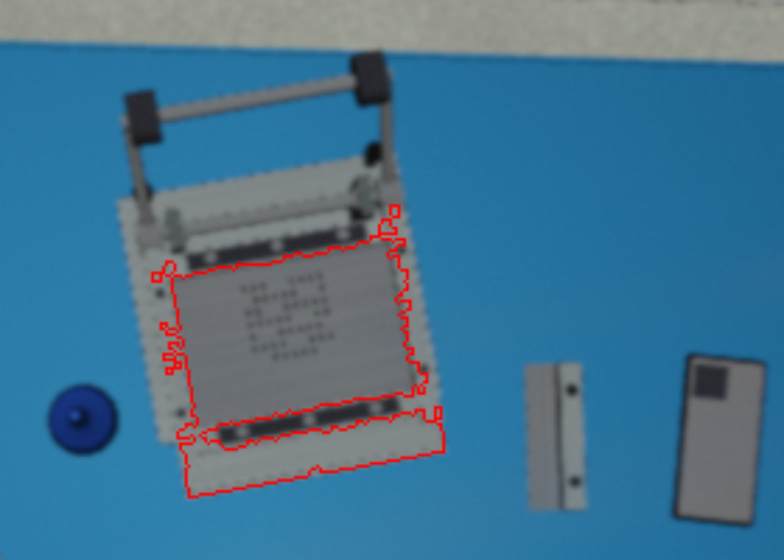

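View pics/sidez.png

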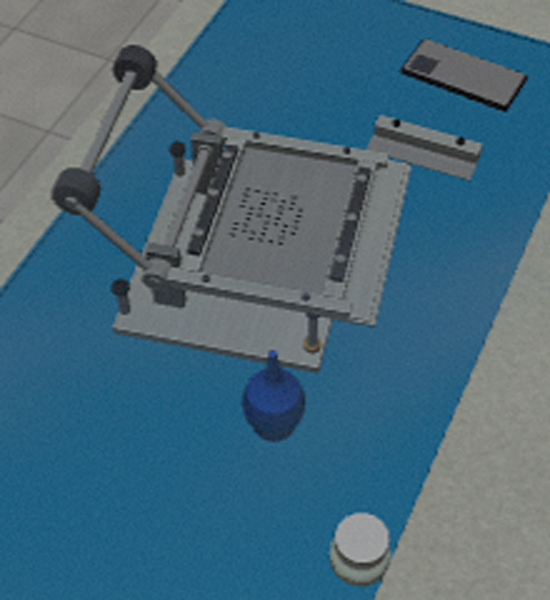

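The contour fits the lip: its front edge runs from (0.505, 0.049) to (0.549, -0.165), so it is 219 mm wide. My plan is closed fingers, roughly horizontal and pointing at the hinge, with the tips about 25–30 mm under the lip, following the arc. I'll check reachability first.

```bash
cat >>h.py <<'E'
from scipy.spatial.transform import Rotation as Ro
e=np.array([.0446,-.2141,0]);e/=np.linalg.norm(e)   # along lip, to robot's right
N=np.array([-e[1],e[0],0]);Z=np.array([0,0,1.])
MID=np.array([.5269,-.058,.086]);H=MID+.22*N;H[2]=.095
def quat(p,roll,yaw=0):
    n=Ro.from_rotvec(Z*yaw).apply(N);s=np.cross(n,Z)
    z=n*np.cos(p)-Z*np.sin(p);y=s
    R=np.stack([np.cross(y,z),y,z],1)
    return (Ro.from_matrix(R)*Ro.from_euler('z',roll)).as_quat()
def tcp(tip,p,yaw=0):
    return tip-.008*Ro.from_quat(quat(p,0,yaw)).as_matrix()[:,2]
E
python3 - <<'E'
from h import *
print(N,np.arctan2(N[1],N[0]),H)
for pd in(-10,0,10,20,30,45):
  for r in(0,90,180,-90):
   for yw in (-60,-30,0,30,60):
    p=np.radians(pd);o=[]
    for tip in (MID+.02*N-[0,0,.03],H-.19*N*np.cos(.6)+Z*.1,H-.19*N*np.cos(1.15)+Z*.16):
        q=bot.solve_ik(tcp(tip,p,np.radians(yw)),quat(p,np.radians(r),np.radians(yw)));o.append(None if q is None else np.round(q,2))
    if sum(x is not None for x in o)>=1:print(pd,r,yw,*o)
E
```

```text
[0.97898422 0.20393599 0.        ] 0.20537673734510212 [ 0.74227653 -0.01313408  0.095     ]
-10 0 -60 [-0.6   1.23 -0.01  2.12  1.66  1.78  1.37] [-0.56  0.89 -0.01  2.19  1.75  1.74  1.64] [-0.65  0.79  0.17  2.06  1.77  1.57  1.84]
-10 0 -30 [-0.83  1.48  0.34  2.36  2.01  1.75  0.79] [-1.04  1.23  0.7   2.49  2.21  1.44  0.84] [-1.07  1.08  0.89  2.38  2.36  1.25  0.99]
-10 0 0 [ 0.63  1.35 -0.19  2.32  4.04  1.96  2.1 ] [-0.81  1.77  1.05  2.49  2.47  1.98  0.08] [-0.74  1.29  1.07  2.39  2.95  1.89  0.52]
-10 0 30 [ 1.55  1.6  -0.87  2.04 -1.03  0.77  1.45] [0.27 0.94 0.35 2.17 4.3  1.99 1.41] [0.03 0.88 0.53 2.08 4.08 1.96 1.13]
-10 0 60 [ 1.09  1.35 -0.57  1.68 -0.89  1.39  1.11] [ 1.05  1.1  -0.63  1.74 -1.05  1.42  0.99] [ 0.96  1.05 -0.67  1.62 -1.13  1.4   0.86]
-10 90 -60 [-0.6   1.23 -0.01  2.12  1.66  1.78 -0.2 ] [-0.56  0.89 -0.01  2.19  1.75  1.74  0.07] [-0.65  0.79  0.17  2.06  1.77  1.57  0.27]
-10 90 -30 [-0.83  1.48  0.34  2.36  2.01  1.75 -0.78] [-1.04  1.23  0.7   2.49  2.21  1.44 -0.74] [-1.07  1.08  0.89  2.38  2.36  1.25 -0.58]
-10 90 0 [ 0.63  1.35 -0.19  
[... 15075 characters left out ...]
.12  1.61 -0.9   1.26 -2.69]
45 -90 -60 [ 0.18  0.59 -0.65  2.26  1.64  1.04 -2.58] [ 0.6   0.52 -1.17  2.1   1.44  1.24 -2.17] [ 0.59  0.62 -1.23  1.87  1.44  1.37 -1.99]
45 -90 -30 [ 0.8   0.73 -1.09  2.44  2.19  0.99 -2.27] [ 0.84  0.25 -1.09  2.29  1.65  0.54 -1.91] [ 0.81  0.32 -1.12  2.07  1.4   0.64 -1.59]
45 -90 0 [ 1.17  0.74 -1.08  2.42  2.7   0.44 -2.  ] None [ 0.53  0.17 -0.46  2.08 -0.78  0.2   1.02]
45 -90 30 [ 1.2   0.71 -0.89  2.21 -0.96  0.25  2.17] [ 0.72  0.3  -0.38  2.1  -1.07  0.67  1.95] [ 0.61  0.31 -0.37  1.9  -0.91  0.7   1.66]
45 -90 60 [ 0.98  0.74 -0.64  1.93 -0.53  0.77  2.12] [ 0.93  0.55 -0.66  1.8  -0.56  0.99  1.93] [ 0.84  0.59 -0.69  1.59 -0.49  1.07  1.74]
```

Yaw around +45° with pitch 25°, pushing at the right part of the lip, should keep the gripper body clear of both the lip and the squeegee. I'll check IK along the whole path.

```bash
cat >>h.py <<'E'
YAW=np.radians(45);PIT=np.radians(25);ROLL=0;OFF=.05;HT=.009
def arc(th,r=.195,off=OFF):
    nu=np.sin(th)*N+np.cos(th)*Z
    return H+off*e-r*(np.cos(th)*N-np.sin(th)*Z)-(.009+HT)*nu
def pose(tip):return tcp(tip,PIT,YAW),quat(PIT,ROLL,YAW)
B=MID+OFF*e
def base(n,z): t=B+n*N; t[2]=z; return t
E
python3 - <<'E'
from h import *
import h
for yw in(35,45,55):
 for pd in (20,25,30):
  for r in (0,np.pi):
   h.YAW=np.radians(yw);h.PIT=np.radians(pd);h.ROLL=r;print(yw,pd,r)
   for t in[base(-.11,.15),base(-.11,.045),base(.025,.045)]+[arc(a) for a in(.2,.7,1.2)]:
    q=bot.solve_ik(*pose(t));print('   ',t.round(3),None if q is None else q.round(2))
E
```

```text
35 20 0
    [ 0.429 -0.129  0.15 ] [ 1.38  0.62 -0.48  2.24 -1.12  1.07  1.13]
    [ 0.429 -0.129  0.045] [ 1.4   0.91 -0.49  2.2  -1.09  0.91  1.3 ]
    [ 0.562 -0.102  0.045] [ 1.45  1.15 -0.91  2.05 -0.88  0.54  0.96]
    [ 0.562 -0.102  0.116] [ 1.43  0.95 -0.9   2.08 -0.99  0.64  0.92]
    [ 0.595 -0.095  0.207] [ 1.48  0.85 -1.08  2.04 -0.9   0.64  0.65]
    [ 0.667 -0.08   0.27 ] [ 1.34  0.77 -1.08  1.9  -0.92  0.66  0.49]
35 20 3.141592653589793
    [ 0.429 -0.129  0.15 ] [ 1.28  0.6  -0.37  2.25 -1.16  1.13 -1.98]
    [ 0.429 -0.129  0.045] [ 1.29  0.87 -0.37  2.2  -1.17  0.99 -1.79]
    [ 0.562 -0.102  0.045] [ 1.31  1.03 -0.73  2.05 -1.13  0.69 -2.  ]
    [ 0.562 -0.102  0.116] [ 1.3   0.85 -0.73  2.09 -1.17  0.78 -2.09]
    [ 0.595 -0.095  0.207] [ 1.26  0.67 -0.77  2.04 -1.19  0.84 -2.29]
    [ 0.667 -0.08   0.27 ] [ 1.19  0.64 -0.85  1.91 -1.14  0.8  -2.51]
35 25 0
    [ 0.429 -0.129  0.15 ] [ 1.35  0.55 -0.48  2.25 -1.1   1.03  1.07]
    [ 0.429 -0.129  0.045] [ 1.38  0.84 -0.5   2.22 -1.09  0.85  1.25]
    [ 0.562 -0.102  0.045] [ 1.21  0.92 -0.64  2.07 -1.19  0.69  1
[... 6155 characters left out ...]
  0.91 -0.57  1.84 -0.74  0.93  0.82]
    [ 0.562 -0.102  0.116] [ 1.08  0.78 -0.59  1.85 -0.76  1.    0.74]
    [ 0.595 -0.095  0.207] [ 1.05  0.66 -0.61  1.78 -0.78  1.1   0.58]
    [ 0.667 -0.08   0.27 ] [ 0.95  0.65 -0.64  1.61 -0.76  1.14  0.4 ]
55 30 3.141592653589793
    [ 0.429 -0.129  0.15 ] [ 0.65  0.56  0.23  2.06 -1.01  1.41 -2.01]
    [ 0.429 -0.129  0.045] [ 0.72  0.76  0.14  2.04 -1.06  1.29 -1.86]
    [ 0.562 -0.102  0.045] [ 0.59  0.82  0.06  1.86 -1.16  1.24 -2.04]
    [ 0.562 -0.102  0.116] [ 0.53  0.7   0.13  1.87 -1.15  1.32 -2.13]
    [ 0.595 -0.095  0.207] [ 0.45  0.58  0.19  1.8  -1.14  1.39 -2.31]
    [ 0.667 -0.08   0.27 ] [ 0.4   0.57  0.15  1.63 -1.14  1.41 -2.51]
```

```bash
python3 - <<'E'
from h import *
fingers.gripper_to(0.0)
bot.movep(*pose(base(-.12,.20)))
bot.movel(pose(base(-.12,.045))[0],vel=.15)
o=telemetry.get_obs();print(o["clock"],o["eef_pos"],o["force"],o["opening"],pose(base(-.12,.045))[0])
for n in("side","top"):
    p,d=viewer.capture(n); cv2.imwrite(f"pics/{n}1.png",p)
E
```

```text
4.3667 [ 0.41577431 -0.13760602  0.04886501] [-0.63305113 -0.65173111  0.45645362] 0.00040675114290895107 [ 0.41564514 -0.13748619  0.04838095]
```

View pics/side1.png

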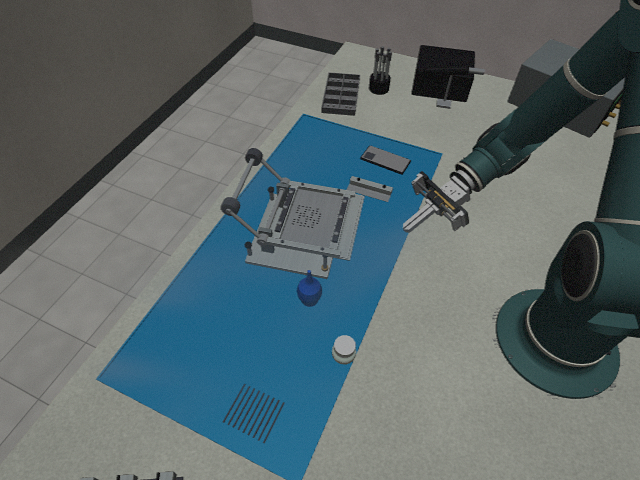

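View pics/top1.png

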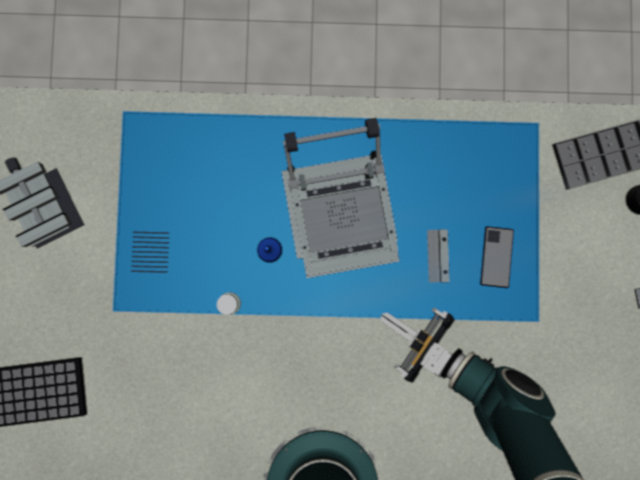

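The side and top views show the closed fingertips at about (404,228) and (385,316), clear of everything. The right end of the gripper body would pass over the squeegee end (438,282), so I'll shift 25 mm left before entering under the lip.

```bash
sed -i 's/OFF=.05;/OFF=.025;/' h.py; python3 - <<'E'
from h import *
bot.movel(pose(base(-.06,.045))[0],vel=.15)
bot.movel(pose(base(.022,.045))[0],vel=.06)
o=telemetry.get_obs();print(o["clock"],o["eef_pos"],o["force"])
for n in("side","top"):
    p,d=viewer.capture(n); cv2.imwrite(f"pics/{n}2.png",cv2.resize(p[120:360,220:540],None,fx=2.5,fy=2.5))
E
```

```text
6.5667 [ 0.54932591 -0.08424983  0.04828693] [ 0.04445909 -0.46282248 -0.45200362]
```

View pics/side2.png

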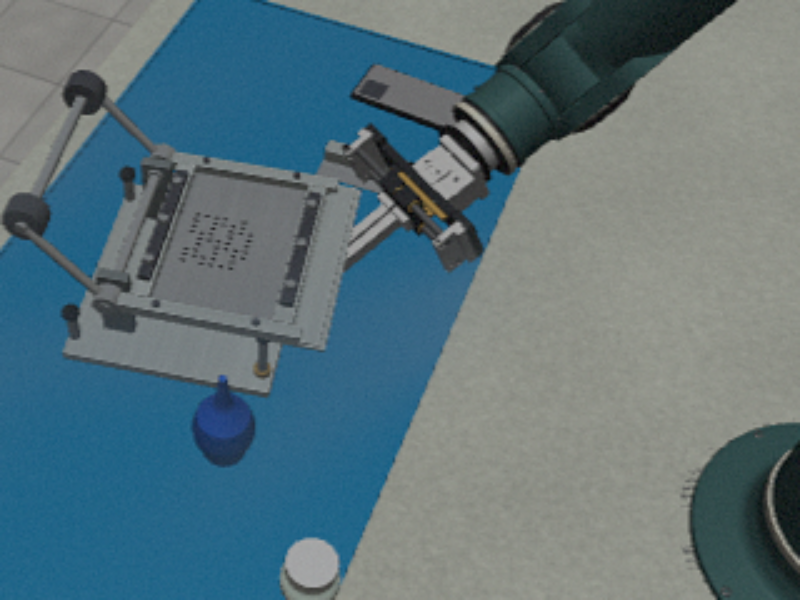

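View pics/top2.png

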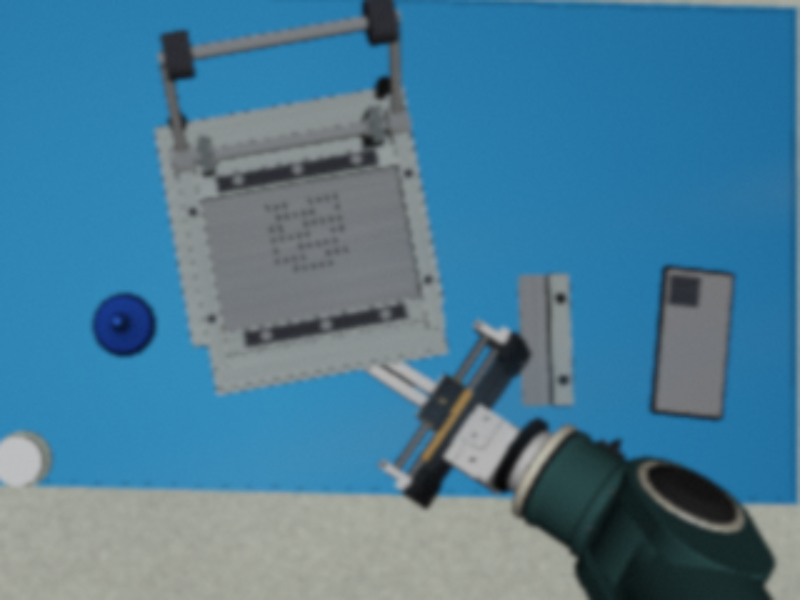

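In the top view the fingers pass under the lip at (375,368). The gripper body, with its end at (510,350), sits clear of the lip corner at (445,352) and the squeegee at (525,340). Now I'll lift along the arc, logging force.

```bash
python3 - <<'E'
from h import *
for a in (0,.15,.3,.45,.6):
    bot.movel(pose(arc(a))[0],vel=.06)
    o=telemetry.get_obs();print(a,round(o["clock"],2),o["eef_pos"].round(3),o["force"].round(2))
for n in("side","top"):
    p,d=viewer.capture(n); cv2.imwrite(f"pics/{n}3.png",cv2.resize(p[90:330,220:540],None,fx=2.5,fy=2.5))
E
```

```text
0 7.35 [ 0.552 -0.084  0.08 ] [-3.5  -0.65 -1.88]
0.15 7.99 [ 0.552 -0.084  0.11 ] [ 0.13 -0.67 -2.3 ]
0.3 8.63 [ 0.556 -0.083  0.139] [-0.63  0.34 -0.93]
0.45 9.28 [ 0.564 -0.081  0.167] [-1.   -0.32 -0.94]
0.6 9.92 [ 0.576 -0.079  0.194] [-0.16  0.01 -0.74]
```

View pics/side3.png

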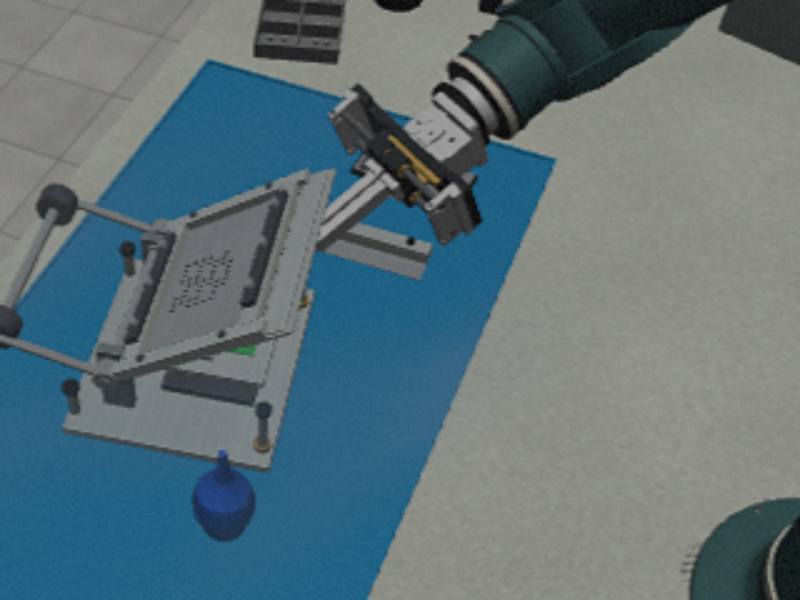

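View pics/top3.png

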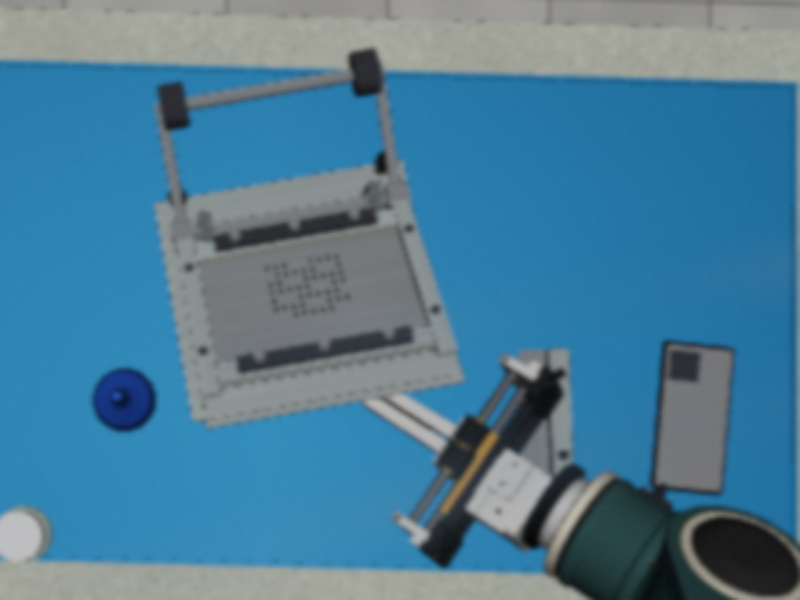

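The frame is now partly raised, about 0.6 rad, and resting on the fingertips. They sit under the lip at (370,403) in the top view, and the upper side is clear. I'll carry on past the balance point.

```bash
python3 - <<'E'
from h import *
for a in (.7,.8,.9,1.0,1.1):
    bot.movel(pose(arc(a))[0],vel=.05)
    o=telemetry.get_obs();print(a,round(o["clock"],2),o["eef_pos"].round(3),o["force"].round(2))
for n in("side","top"):
    p,d=viewer.capture(n); cv2.imwrite(f"pics/{n}4.png",cv2.resize(p[90:330,220:540],None,fx=2.5,fy=2.5))
E
```

```text
0.7 10.56 [ 0.586 -0.076  0.21 ] [-0.07 -0.04 -0.45]
0.8 11.1 [ 0.598 -0.074  0.226] [ 0.17 -0.29  0.38]
0.9 11.64 [ 0.611 -0.071  0.24 ] [ 0.03 -0.17  0.43]
1.0 12.18 [ 0.625 -0.068  0.253] [-0.85  0.12  0.26]
1.1 12.72 [ 0.641 -0.065  0.264] [-0.4  -0.95 -0.3 ]
```

View pics/side4.png

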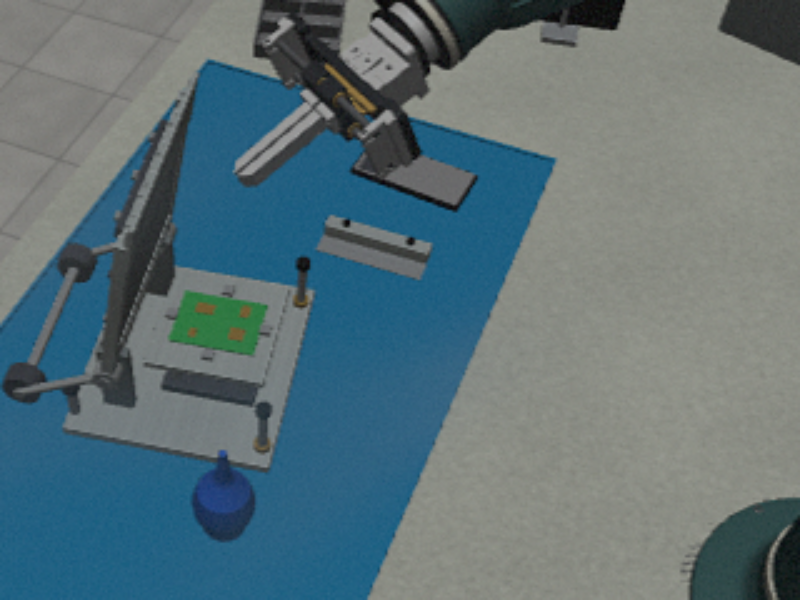

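View pics/top4.png

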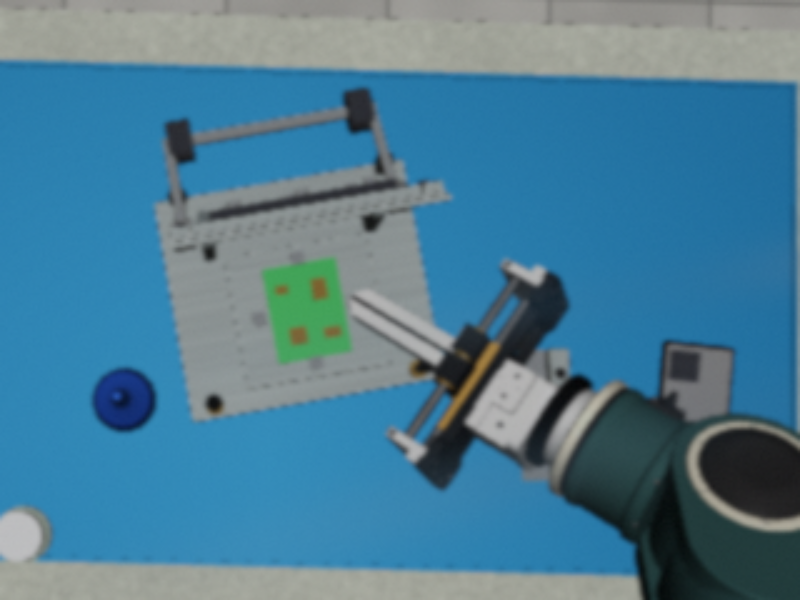

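The frame has tipped back by itself. It shows edge-on at (310,215) in the top view, and the fingertips at (360,300) are clear of it. I'll retract along −N, then check.

```bash
python3 - <<'E'
from h import *
t=arc(1.1)-.18*N
bot.movel(pose(t)[0],vel=.15)
bot.hold(1.)
o=telemetry.get_obs();print(o["clock"],o["eef_pos"],o["force"])
im={}
for n in("side","top"):
    p,d=viewer.capture(n); cv2.imwrite(f"pics/{n}5.png",p); im[n]=(p,d)
X=cloud("top",im["top"][1]);m=(X[...,2]>.29)&(im["top"][1]>0)
m[:, :280]=0;m[:,410:]=0;m[:150]=0;m[230:]=0
P=X[m];rel=P-H;print("lip top pts",m.sum(),"n",np.percentile(rel@N,[5,50,95]).round(3),"z",rel[:,2].max().round(3))
bot.hold(.3)
p2,_=viewer.capture("top");print("diff in frame region",cv2.absdiff(p2,im["top"][0])[100:240,280:410].max())
d0=np.load("pics/side0.npz")["p"],np.load("pics/top0.npz")["p"]
for nm,(r0,r1,c0,c1) in dict(jar=(280,325,205,250),blower=(228,272,250,288),squeegee=(222,288,420,455),phone=(218,295,472,520)).items():
    a=d0[1][r0:r1,c0:c1].astype(np.float32).mean(2);b=p2[r0:r1,c0:c1].astype(np.float32).mean(2)
    print(nm,np.round(cv2.phaseCorrelate(a,b),2)[0] , np.abs(a-b).mean().round(2))
E
```

```text
15.175 [ 0.46487132 -0.10165885  0.26400091] [ 0.15361364 -0.16906378 -0.00512061]
lip top pts 485 n [-0.046 -0.042 -0.037] z 0.222
diff in frame region 5Traceback (most recent call last):
  File "<stdin>", line 17, in <module>
    return _wrapfunc(a, 'round', decimals=decimals, out=out)
    return _wrapit(obj, method, *args, **kwds)
    conv = _array_converter(obj)
ValueError: setting an array element with a sequence. The requested array has an inhomogeneous shape after 1 dimensions. The detected shape was (2,) + inhomogeneous part.
```

View pics/side5.png

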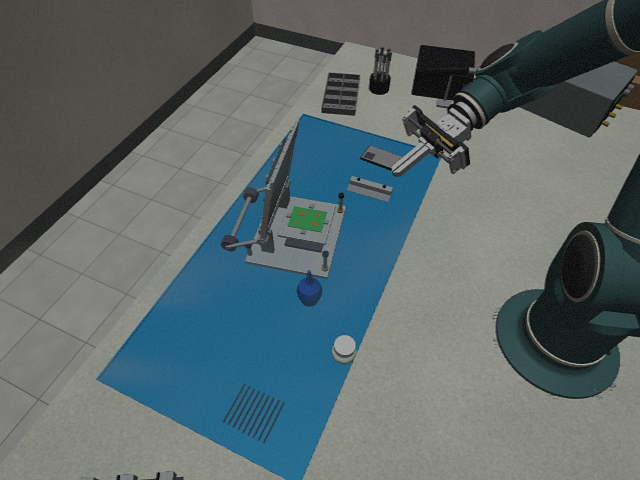

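View pics/top5.png

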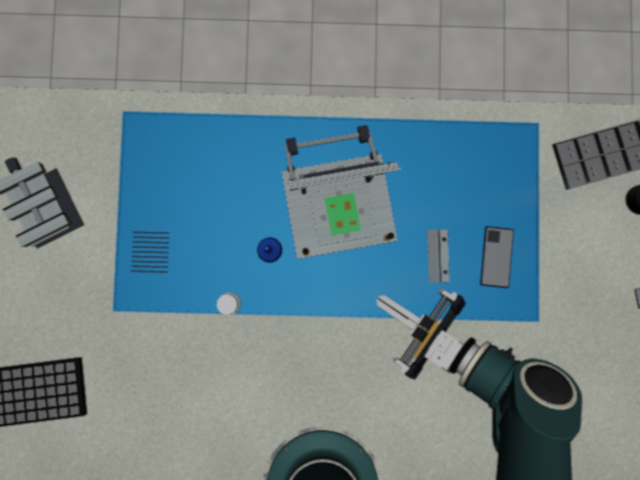

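The frame stays raised with the lip edge 46 mm in front of the hinge axis, which matches 1.40 rad. It isn't moving, and all four bystanders are at the same pixels as at the start. Handing in.

```bash
python3 -c "
from rig import workorder
workorder.close_job()"
```

```text
the job is handed in; nothing more can be done
```

The stencil frame is open and resting on its rear stops by itself. I handed the job in about 15.5 s into the 45 s allowed; no verdict is reported. I lifted it with the closed fingertips under the lip, slowly along its arc. It tipped back on its own once past the balance point, and I then backed the arm about 18 cm clear.

Last checks before handing in:
- **Frame angle:** the raised lip edge measured about 46 mm in front of the hinge axis and 0.22 m above it. That matches 1.40 rad. Two pictures 0.3 s apart showed no movement.
- **Contact:** the wrist force was near zero after retracting, so the robot is touching nothing. During the lift it read about 2 N at first and about 0.7–0.9 N between 0.3 and 0.6 rad. By about 0.8 rad it was within sensor noise, so contact had probably ended there.
- **Bystanders:** the jar, blower, squeegee and phone are at the same pixel positions as at the start, judged by eye. My numerical check of this stopped on a script error and I did not rerun it.
- **Not measured:** I had no direct reading of the frame's speed as it tipped back.

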